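# Bolt the filler neck to a fuel tank using a drift, and shut the hood

## Robot

A 6-joint arm with a two-finger parallel gripper is mounted at the origin on the work surface. World frame = base frame: x ahead of the robot, y to its left, z up, the work surface at z = 0. Lengths are in m, angles in rad, forces in N, time in s.
With the tool pointing down it reaches from about 0.2 to 0.875 m from the base axis. Payload 3.4 kg.
Tool frame: the origin (TCP) lies at the very end of the fingers, on their centre line; the grasp point (between the pads) lies 19 mm behind it (env.grip_depth is the distance from the TCP to the grasp point, in m); z points along the fingers, y is the line along which they close (so a half turn about z gives the same grasp; the last joint's range is limited). The gripper opens to 94 mm and grips with 3 to 60 N. Pads are 16 mm wide; open, the fingers measure 119 mm over their backs; the gripper's body (75 mm by 177 mm) begins 78 mm behind the grasp point.
Start: joints at [-0.121, 0.276, 1.505, -0, 1.361, -0.121], TCP at [0.575, -0, 0.205] pointing down, gripper open.
Joint ranges: [-2.89, 2.89], [-0.75, 2.08], [0.22, 2.7], [-1.18, 4.32], [0.11, 2.71], [-2.7, 2.7]. Speed limits (rad/s): [2.57, 2.57, 3.14, 3.14, 3.14, 3.14].

## Interface

Orientations are given as a unit quaternion [x, y, z, w].
In Python, from workcell import readout, viewer, ticket, boxes_of, spot_point, env gives the robot as it stands. The module is installed in compiled form; this text tells all that it offers.
- The arm moves only by the shell command python3 -m crank 'ROWS' [OPENING] [FORCE]. ROWS is JSON, one flat list of numbers, 6 for each row, row after row: the shift along the world's x, y, z in m, then the turn, a rotation vector about the world's x, y, z in degrees. A call has 1 to 20 rows; each row is the pose to reach, as a shift and turn from the pose commanded when the call began; what a row does not reach only later rows make up. A row lasts 1/8 s, in which the tool goes at most 62.5 mm and 10.7 degrees, less where a joint would pass 70% of its speed; a pose out of reach is approached as far as the arm can. A call with a gripper value outside its range is refused whole. OPENING is the closure, from -1 (fully open) to 1 (shut), so that 0 is half open, set as the call begins (- or left out, the last holds). The fingers move at their own pace and stop on an object; FORCE is the grip in N (left out, the last holds). Time passes only in rows, so rows that repeat a pose let the fingers close. It gives the time, the measured TCP pose, the force, the opening and the grip force at its end, in the units of the state.
- readout.state(): the state, without advancing time (a new reading comes with each control period).
- viewer.camera(name): name is "scene" or "side" or "wrist"; returns a dict with "img" (400x640x3 uint8, red, green, blue), "mtx" (3x3 intrinsics, pixels), "R" (3x3) and "t" (3): a world point X has camera coordinates R X + t. Camera axes: x right, y down, z forward; pixel columns grow to the right and rows downward; lengths in m; the calibration is good to about 2 mm. A picture is of the moment at which its call begins. There is no depth.
- ticket.sign_off(): hands the job in; it is judged then, once.
Trained networks look in a picture, given as the dict that the camera call returned (one of the last four; its "shot" number tells which), for a name from the list of things; names that differ only in an ending like _2 or _b are one class to them, and where a whole thing is asked for, a point or a joint stands for the part that bears it (a point fixed in the world has none). Each returns a list of dicts, best first, with "confidence" (0 to 1); they miss things now and then, are a little off and sometimes report something else, mostly with a low value. They report only what shows in the picture. A call takes as long as a camera call. They do not tell look-alikes from the thing itself.
- boxes_of(picture, query): "extent" ([centre column, centre row, width, height] in pixels, round what is visible of it).
- spot_point(picture, query): "point" ([column, row] in pixels: a listed point, or the origin of a listed thing).
The state is a dict: "time": time; "qpos": joint angles; "qd": joint speeds; "joint_efforts": joint torques, N m; "tcp_pos": TCP position; "orientation": TCP orientation; "wrist_force": force on the tool from outside, world axes, zero at the start; "ft_torque": the same for the moment, N m; "opening": finger opening in m; "gripper_force": force on a finger pad.
Only numpy, scipy, OpenCV 4.12 (cv2) and the standard library are available. Lean on these libraries where they do the work, as an engineer would, in place of code of your own. Each camera call takes 0.05 s, during which the arm holds its last target. There are 200 camera calls.

## Task

Lay the filler neck's flange on the tank's port and line the holes up with the drift, pushed fully home through one corner hole of both. With the drift still in, drop the bolts standing in the timber block fully home in the other three holes; then take the drift out, and if a fourth bolt was put out, it goes in the drift's hole. Stand the drift back in any hole of the block and push the hood shut until it snaps onto its catch, leaving the other things on the bench alone.

Things in the scene. Friction and masses are not known exactly. Their poses are not given: they have to be found in the camera images.
- flange: filler neck: a square aluminium flange 130 x 130 x 12 mm with a round neck (48 mm across) in its middle and a ribbed black screw cap, 54 mm across, from 32 to 67 mm above the flange's underside; weighs about 0.7 kg; take it by the cap from above. Origin at the centre of the underside, x and y along the flange's sides, z up. Four 20 mm through holes at x = +-46, y = +-46 mm. Starts flat on the bench, at any angle; all four ways round are alike
- tank: grey fuel-transfer tank, fixed to the bench, 400 x 280 mm, deck 110 mm above the bench; origin on the bench under the centre of its port, x along its length, z up. A low black lip 206 x 196 mm, 128 mm above the bench, runs round the port. On the deck on the -y side, 121 to 135 mm from the port's centre, stands the steel bracket of the roller catch, 155 mm above the bench
- port (a point): centre of the top face of the tank's port: a square steel boss, 130 x 130 mm, its top 125 mm above the bench, with a dark bore in its middle; axes as the tank. Four 20 mm holes, 50 mm deep and open below, at x = +-46, y = +-46 mm: the flange lies flush on it with its edges in line
- drift: drift: a dark steel pin standing upright in the timber block; round handle 26 mm across and 85 mm long above the origin, 18 mm shank 55 mm long below it, the lowest 30 mm tapering to 8 mm. Origin on the axis at the shoulder between handle and shank, which comes to lie on the surface when fully in; z up along the handle. Weighs about 0.3 kg
- rack: loose timber block 230 x 60 x 60 mm, 0.6 kg; origin at the centre of its underside, x along its length, z up. Five 20 mm through holes on the centre line at x = -90, -45, 0, 45, 90 mm hold the drift (at -90) and the bolts
- hood (a joint): the tank's hinged hood, rad: 0 = shut and seated on its catch, 1.6 to 1.9 = standing open. The hinge is stiff, so it stays where it is left (about 0.55 N m turns it). Just before it is shut, at about 0.08 rad, its front bar meets a sprung roller: 10 to 15 N on the front edge snaps it under the roller. It cannot shut over the drift
- hood_hinge (a point): middle of the hood's hinge line, which runs along the tank's x, 100 mm to the +y side of the port's centre and 128 mm above the bench; axes turn with the hood. In this frame the hood is a box open below: x +-107, y from -200 (free front edge) to 0, z from 0 to 89 mm (outer top face; a raised panel in its middle stands 2.5 mm higher)
- hood_edge (a point): point on the hood's outer top face 25 mm from its free front edge, midway along it: where to push it over and to press it home; axes turn with the hood (z out of the face)
- bolt0: flange bolt, steel, 0.15 kg, may be absent: 16 mm shank 55 mm long with a tapered tip, then a round collar 34 mm across and 4 mm thick, then a hexagon head 24 mm across flats and 16 mm high (75 mm in all). Origin on the axis at the tip, so the collar's underside is 55 mm and the head 59 to 75 mm above it; z up along the head. Starts upright in the block, collar on the block's top; all bolts are alike
- bolt1: flange bolt, steel, 0.15 kg, may be absent: 16 mm shank 55 mm long with a tapered tip, then a round collar 34 mm across and 4 mm thick, then a hexagon head 24 mm across flats and 16 mm high (75 mm in all). Origin on the axis at the tip, so the collar's underside is 55 mm and the head 59 to 75 mm above it; z up along the head. Starts upright in the block, collar on the block's top; all bolts are alike
- bolt2: flange bolt, steel, 0.15 kg, may be absent: 16 mm shank 55 mm long with a tapered tip, then a round collar 34 mm across and 4 mm thick, then a hexagon head 24 mm across flats and 16 mm high (75 mm in all). Origin on the axis at the tip, so the collar's underside is 55 mm and the head 59 to 75 mm above it; z up along the head. Starts upright in the block, collar on the block's top; all bolts are alike
- bolt3: flange bolt, steel, 0.15 kg, may be absent: 16 mm shank 55 mm long with a tapered tip, then a round collar 34 mm across and 4 mm thick, then a hexagon head 24 mm across flats and 16 mm high (75 mm in all). Origin on the axis at the tip, so the collar's underside is 55 mm and the head 59 to 75 mm above it; z up along the head. Starts upright in the block, collar on the block's top; all bolts are alike
- oil_bottle: closed plastic oil bottle, 70 mm across, 180 mm tall, standing; origin at the centre of its underside. Bystander: leave alone
- spray_can: spray can, 56 mm across, 170 mm tall, standing; origin at the centre of its underside. Bystander: leave alone
Things that resemble listed ones, but are neither listed nor needed, are in the scene too. Leave any purple or red look-alike of the bolt0 alone.

How it is judged:
On the way, in this order (a step that is already met when the one before it is completed fails the run):
1. the flange lies flat on the port and the drift stands fully home through one of its holes, before any bolt is in (horizontal distance between flange and port below 0.01 m and z of flange in the frame of port below 0.004 m and angle between flange's own z axis and vertical below 0.04 rad and z of drift in the frame of flange between 0.007 and 0.024 m and horizontal distance between drift and flange between 0.057 and 0.073 m and angle between drift's own z axis and vertical below 0.12 rad and not (z of bolt0 in the frame of flange between -0.048 and -0.038 m and horizontal distance between bolt0 and flange between 0.057 and 0.073 m and angle between bolt0's own z axis and vertical below 0.12 rad) and not (z of bolt1 in the frame of flange between -0.048 and -0.038 m and horizontal distance between bolt1 and flange between 0.057 and 0.073 m and angle between bolt1's own z axis and vertical below 0.12 rad) and not (z of bolt2 in the frame of flange between -0.048 and -0.038 m and horizontal distance between bolt2 and flange between 0.057 and 0.073 m and angle between bolt2's own z axis and vertical below 0.12 rad) and not (z of bolt3 in the frame of flange between -0.048 and -0.038 m and horizontal distance between bolt3 and flange between 0.057 and 0.073 m and angle between bolt3's own z axis and vertical below 0.12 rad)), for 0.2 s.
2. with the drift still in, all bolts but the fourth (all, if there are two or three) are fully home in other holes (horizontal distance between flange and port below 0.01 m and z of flange in the frame of port below 0.004 m and angle between flange's own z axis and vertical below 0.04 rad and z of drift in the frame of flange between 0.007 and 0.024 m and horizontal distance between drift and flange between 0.057 and 0.073 m and angle between drift's own z axis and vertical below 0.12 rad and ((z of bolt1 in the frame of flange between -0.048 and -0.038 m and horizontal distance between bolt1 and flange between 0.057 and 0.073 m and angle between bolt1's own z axis and vertical below 0.12 rad) or (z of bolt0 in the frame of flange between -0.048 and -0.038 m and horizontal distance between bolt0 and flange between 0.057 and 0.073 m and angle between bolt0's own z axis and vertical below 0.12 rad)) and ((z of bolt2 in the frame of flange between -0.048 and -0.038 m and horizontal distance between bolt2 and flange between 0.057 and 0.073 m and angle between bolt2's own z axis and vertical below 0.12 rad) or (z of bolt0 in the frame of flange between -0.048 and -0.038 m and horizontal distance between bolt0 and flange between 0.057 and 0.073 m and angle between bolt0's own z axis and vertical below 0.12 rad)) and ((z of bolt2 in the frame of flange between -0.048 and -0.038 m and horizontal distance between bolt2 and flange between 0.057 and 0.073 m and angle between bolt2's own z axis and vertical below 0.12 rad) or (z of bolt1 in the frame of flange between -0.048 and -0.038 m and horizontal distance between bolt1 and flange between 0.057 and 0.073 m and angle between bolt1's own z axis and vertical below 0.12 rad)) and ((z of bolt3 in the frame of flange between -0.048 and -0.038 m and horizontal distance between bolt3 and flange between 0.057 and 0.073 m and angle between bolt3's own z axis and vertical below 0.12 rad) or (z of bolt0 in the frame of flange between -0.048 and -0.038 m and horizontal distance between bolt0 and flange between 0.057 and 0.073 m and angle between bolt0's own z axis and vertical below 0.12 rad)) and ((z of bolt3 in the frame of flange between -0.048 and -0.038 m and horizontal distance between bolt3 and flange between 0.057 and 0.073 m and angle between bolt3's own z axis and vertical below 0.12 rad) or (z of bolt1 in the frame of flange between -0.048 and -0.038 m and horizontal distance between bolt1 and flange between 0.057 and 0.073 m and angle between bolt1's own z axis and vertical below 0.12 rad)) and ((z of bolt3 in the frame of flange between -0.048 and -0.038 m and horizontal distance between bolt3 and flange between 0.057 and 0.073 m and angle between bolt3's own z axis and vertical below 0.12 rad) or (z of bolt2 in the frame of flange between -0.048 and -0.038 m and horizontal distance between bolt2 and flange between 0.057 and 0.073 m and angle between bolt2's own z axis and vertical below 0.12 rad))), for 0.2 s.
At the end, for the whole second after the job is handed in: Flange flush on the port (6 mm, 0.08 rad of square); every bolt put out is in a flange hole, collar down on the flange (5 mm); the drift stands in a hole of the upright block, shoulder down (6 mm); the hood is shut on its catch (below 0.02 rad); all at rest (horizontal distance between flange and port below 0.006 m and z of flange in the frame of port between -0.004 and 0.003 m and angle between flange's own z axis and vertical below 0.03 rad and (angle between the x axis of flange and the x axis of port, either way round below 0.08 rad or angle between the x axis of flange and the y axis of port, either way round below 0.08 rad) and z of bolt0 in the frame of flange between -0.048 and -0.038 m and horizontal distance between bolt0 and flange between 0.057 and 0.073 m and angle between each of bolt0, bolt1, bolt2, bolt3's own z axis and vertical below 0.12 rad and z of bolt1 in the frame of flange between -0.048 and -0.038 m and horizontal distance between bolt1 and flange between 0.057 and 0.073 m and z of bolt2 in the frame of flange between -0.048 and -0.038 m and horizontal distance between bolt2 and flange between 0.057 and 0.073 m and z of bolt3 in the frame of flange between -0.048 and -0.038 m and horizontal distance between bolt3 and flange between 0.057 and 0.073 m and z of drift in the frame of rack between 0.055 and 0.066 m and y of drift in the frame of rack between -0.006 and 0.006 m and x of drift in the frame of rack between -0.1 and 0.1 m and angle between drift's own z axis and vertical below 0.15 rad and angle between rack's own z axis and vertical below 0.05 rad and value of joint hood below 0.02 rad and linear speed of each of drift, flange below 0.02 m/s); the robot touches nothing.
It fails at once if the oil bottle is shoved more than 40 mm or knocked over (distance of oil_bottle from where it was at the start of the episode above 0.04 m or angle between oil_bottle's own z axis and vertical above 0.5 rad).
It fails at once if the spray can is shoved more than 40 mm or knocked over (distance of spray_can from where it was at the start of the episode above 0.04 m or angle between spray_can's own z axis and vertical above 0.5 rad).
Of bolt0, bolt1, bolt2, bolt3 only 2 to 4 are there at a start; the rules pass over those that are not, and their reading is None.
At some moment in a run one of flange, rack may be knocked a few centimetres aside while the robot is not near it.
It also fails if it takes over 210 s, if anything falls off the work surface, if the arm or the gripper's body presses on something with over 40 N, if the wrist force passes 120 N, or if a joint passes its speed limit or range.

## Working session

There is one attempt and no reset: what is moved stays moved. The work goes in short steps, Python scripts to look and compute and a shell command to move; the robot and the scene stay as the last step left them, time stands still between calls to the robot, and variables do not carry over. Pictures are saved under pics/ and viewed, at most 16 in all, crops included, and the job is handed in when it is done.

```bash
mkdir -p pics
cat > h.py <<'E'
import numpy as np, cv2
from workcell import readout, viewer, ticket, boxes_of, spot_point, env
def ray(c,px):
    K,R,t=[np.array(c[k]) for k in("mtx","R","t")]
    return -R.T@t, R.T@np.linalg.inv(K)@np.array([px[0],px[1],1.])
def at(c,px,z):
    o,d=ray(c,px); return o+d*(z-o[2])/d[2]
def proj(c,X):
    p=np.array(c["mtx"])@(np.array(c["R"])@np.array(X)+np.array(c["t"])); return p[:2]/p[2]
def tri(*cp):
    A=np.zeros((3,3));b=np.zeros(3)
    for c,p in cp:
        o,d=ray(c,p); d=d/np.linalg.norm(d);M=np.eye(3)-np.outer(d,d);A+=M;b+=M@o
    return np.linalg.solve(A,b)
def save(c,n,crop=None,s=1):
    im=c["img"][:,:,::-1]
    if crop: im=im[crop[1]:crop[3],crop[0]:crop[2]]
    cv2.imwrite("pics/"+n+".png",cv2.resize(im,None,fx=s,fy=s,interpolation=cv2.INTER_CUBIC))
E
python3 - <<'E'
from h import *
np.set_printoptions(precision=3,suppress=True)
cs={n:viewer.camera(n) for n in("scene","side","wrist")}
Z=dict(flange=0,tank=0,port=.125,drift=.06,rack=0,bolt0=.005,oil_bottle=0,spray_can=0,hood_edge=None,hood_hinge=.128)
for n,c in cs.items():
    save(c,n+"0"); print(n,"cam",-np.array(c["R"]).T@np.array(c["t"]))
    for q,z in Z.items():
        for r in spot_point(c,q)[:6]:
            print(q,round(r["confidence"],2),np.round(r["point"],1),at(c,r["point"],z) if z is not None else "")
st=readout.state(); print(st["orientation"],st["opening"],env.grip_depth)
E
```

```text
scene cam [ 1.162 -0.639  1.189]
flange 0.97 [271.7 272.8] [ 0.534 -0.196  0.   ]
tank 0.81 [356.5 224.5] [0.575 0.11  0.   ]
tank 0.46 [190.7 293.6] [ 0.436 -0.404  0.   ]
port 0.55 [361.6 197.1] [0.576 0.115 0.125]
rack 0.63 [190.2 288.4] [ 0.421 -0.396  0.   ]
bolt0 0.63 [184.3 309. ] [ 0.467 -0.444  0.005]
bolt0 0.63 [187.  238.7] [ 0.273 -0.309  0.005]
bolt0 0.61 [233.7 254.7] [ 0.414 -0.241  0.005]
bolt0 0.55 [214.7 235.7] [ 0.32  -0.242  0.005]
bolt0 0.48 [193.6 274.9] [ 0.394 -0.366  0.005]
bolt0 0.47 [163.4 256.3] [ 0.281 -0.395  0.005]
oil_bottle 0.64 [285.7 339.2] [ 0.713 -0.298  0.   ]
spray_can 0.89 [374.5 147. ] [0.373 0.412 0.   ]
hood_edge 0.8 [425.6 130.8] 
hood_edge 0.27 [190.1 291.9] 
hood_edge 0.2 [387.5 183. ] 
hood_hinge 0.62 [184.6 311. ] [ 0.544 -0.467  0.128]
hood_hinge 0.61 [384.7 183.4] [0.586 0.204 0.128]
hood_hinge 0.38 [359.9 194.1] [0.566 0.118 0.128]
side cam [ 0.    -0.827  0.808]
flange 0.67 [372.3 267.9] [ 0.539 -0.197  0.   ]
tank 0.75 [328.1 209.9] [0.574 0.118 0.   ]
port 0.85 [328.9 179.9] [0.576 0.119 0.125]
drift 0.66 [349.9 309.7] [ 0.367 -0.
[... 187 characters left out ...]
314  0.005]
bolt0 0.62 [366.9 327.5] [ 0.4   -0.363  0.005]
bolt0 0.61 [344.4 293.2] [ 0.412 -0.241  0.005]
bolt0 0.59 [422.4 345.5] [ 0.485 -0.471  0.005]
bolt0 0.58 [314.1 307.9] [ 0.316 -0.244  0.005]
oil_bottle 0.76 [440.  266.3] [ 0.718 -0.293 -0.   ]
oil_bottle 0.3 [244.8 188.1] [0.367 0.402 0.   ]
spray_can 0.77 [244.8 186.8] [0.371 0.411 0.   ]
hood_edge 0.89 [305.9 113.8] 
hood_hinge 0.75 [318.6 162.9] [0.602 0.234 0.128]
wrist cam [0.573 0.067 0.384]
flange 0.58 [293.5 327.4] [ 0.538 -0.196  0.   ]
tank 0.9 [314.3  81. ] [0.567 0.113 0.   ]
port 0.62 [314.1  56.3] [0.569 0.115 0.125]
bolt0 0.72 [197.9 353.7] [ 0.41  -0.233  0.005]
[0.707 0.707 0.    0.   ] 0.0938992274667292 0.0188
```

View pics/scene0.png

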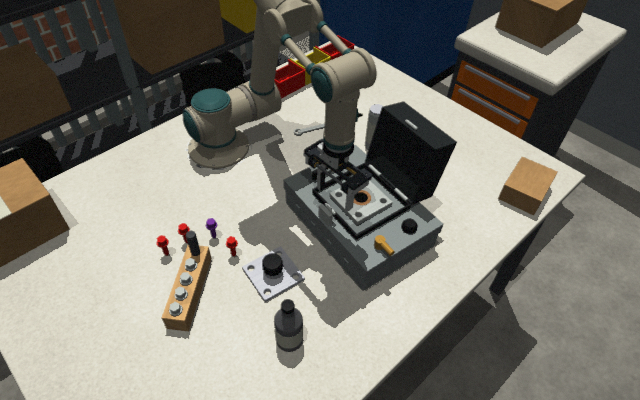

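View pics/side0.png

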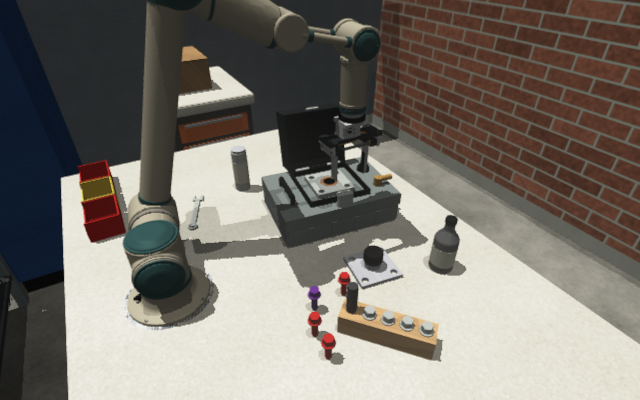

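View pics/wrist0.png

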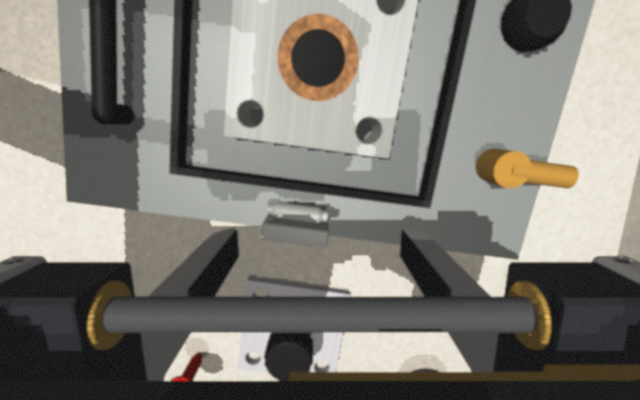

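The pictures show: block with drift at its near end (scene 193,243) and four silver bolts. There are red/purple look-alikes behind it, the flange at (272,272), and the tank with the open hood. Next I look at the flange from above.

```bash
python3 -m crank '[-0.04,-0.27,0.05,0,0,0,-0.04,-0.27,0.05,0,0,0,-0.04,-0.27,0.05,0,0,0,-0.04,-0.27,0.05,0,0,0,-0.04,-0.27,0.05,0,0,0,-0.04,-0.27,0.05,0,0,0,-0.04,-0.27,0.05,0,0,0]'
python3 - <<'E'
from h import *
np.set_printoptions(precision=4,suppress=True)
c=viewer.camera("wrist"); save(c,"w1")
for q,z in dict(flange=0,drift=.06,rack=0,bolt0=.005).items():
    for r in spot_point(c,q)[:7]: print(q,round(r["confidence"],2),np.round(r["point"],1),at(c,r["point"],z))
E
```

```text
time: 2.52
tcp_pos: [0.535, -0.2689, 0.2552]
orientation: [0.707, 0.707, 0.0, -0.001]
wrist_force: [-0.5, 0.3, 0.3]
opening: 0.094
gripper_force: 0.0
flange 0.93 [322.7 119. ] [ 0.5376 -0.196   0.    ]
drift 0.63 [181.5 234.2] [ 0.3674 -0.3314  0.06  ]
rack 0.7 [241.5 264.8] [ 0.4221 -0.398   0.    ]
bolt0 0.86 [153. 157.] [ 0.3161 -0.2442  0.005 ]
bolt0 0.72 [240.7 269.6] [ 0.4219 -0.4031  0.005 ]
bolt0 0.71 [132.  207.4] [ 0.2797 -0.3121  0.005 ]
bolt0 0.63 [226.5 151.8] [ 0.4125 -0.2375  0.005 ]
bolt0 0.59 [136.3 257.1] [ 0.2763 -0.3842  0.005 ]
```

View pics/w1.png

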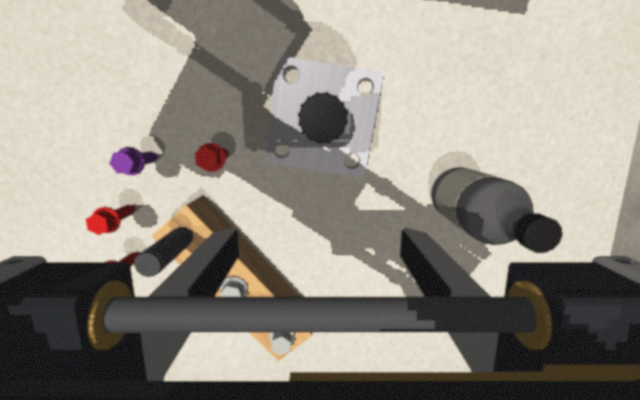

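Flange holes at about (291,74),(366,87),(353,160),(282,150). The drift and the block lie lower left.

Run:
```python
from h import *
np.set_printoptions(precision=4,suppress=True)
c=viewer.camera("wrist"); f=boxes_of(c,"flange")[0]["extent"]; print(f)
P=[at(c,p,.012) for p in[(291,74),(366,87),(353,160),(282,150)]]
print(np.array(P),np.mean(P,0)); 
for a,b in((0,1),(3,2),):print(np.degrees(np.arctan2(*(P[b]-P[a])[1::-1])),np.linalg.norm(P[b]-P[a]))
for a,b in((3,0),(2,1)):print(np.degrees(np.arctan2(*(P[b]-P[a])[1::-1]))-90)
# wrist0 camera: same rotation, tcp shifted
o=c["t"]; c0=dict(c); C=-np.array(c["R"]).T@np.array(c["t"])+np.array([.04,.269,-.0502]); c0["t"]=-np.array(c["R"])@C; print(C)
Q=[at(c0,p,.125) for p in[(250,113),(369,130),(390,2),(318,57)]]
print(np.array(Q),(Q[0]+Q[2])/2)
for a,b in((0,1),(1,2)):print(np.degrees(np.arctan2(*(Q[b]-Q[a])[1::-1])),np.linalg.norm(Q[b]-Q[a]))
```

```text
[325.1, 118.4, 120.9, 120.6]
[[ 0.499  -0.1434  0.012 ]
 [ 0.5905 -0.1582  0.012 ]
 [ 0.5769 -0.2474  0.012 ]
 [ 0.4858 -0.2348  0.012 ]] [ 0.5381 -0.1959  0.012 ]
-9.180517091468735 0.0927365810498228
-7.867494415295588 0.09197803030342172
-8.19808606503274
-8.672227184533284
[0.5731 0.0668 0.3843]
[[0.5203 0.0748 0.125 ]
 [0.6118 0.0623 0.125 ]
 [0.6234 0.1511 0.125 ]
 [0.5723 0.1147 0.125 ]] [0.5718 0.113  0.125 ]
-7.800796260677053 0.09233560019903686
82.55925530881134 0.08961395642743077
```

```bash
python3 -m crank '[0.003,0.074,-0.1,0,0,-8.5,0.003,0.074,-0.1,0,0,-8.5,0.003,0.074,-0.1,0,0,-8.5,0.003,0.074,-0.215,0,0,-8.5,0.003,0.074,-0.215,0,0,-8.5,0.003,0.074,-0.215,0,0,-8.5,0.003,0.074,-0.215,0,0,-8.5]' && python3 -m crank '[0,0,0,0,0,0,0,0,0,0,0,0,0,0,0,0,0,0,0,0,0,0,0,0,0,0,0,0,0,0]' 1 40
```

```text
time: 3.75
tcp_pos: [0.5403, -0.1976, 0.0429]
orientation: [0.758, 0.653, 0.001, 0.002]
wrist_force: [0.7, -0.6, 0.9]
opening: 0.0942
gripper_force: 0.0
time: 4.38
tcp_pos: [0.5384, -0.1961, 0.0407]
orientation: [0.758, 0.653, 0.0, 0.0]
wrist_force: [0.9, 0.4, 1.2]
opening: 0.0538
gripper_force: 40.0
```

```bash
python3 -m crank '[0,0,0.04,0,0,0,0,0,0.1,0,0,0,0,0.02,0.16,0,0,0,0.006,0.06,0.2,0,0,0,0.012,0.11,0.2,0,0,0,0.018,0.16,0.2,0,0,0,0.024,0.21,0.2,0,0,0.8,0.03,0.26,0.2,0,0,0.8,0.035,0.29,0.2,0,0,0.8,0.035,0.311,0.2,0,0,0.8,0.035,0.311,0.2,0,0,0.8,0.035,0.311,0.2,0,0,0.8]' 1 50
python3 - <<'E'
from h import *
np.set_printoptions(precision=4,suppress=True)
for n in("wrist","side","scene"):
    c=viewer.camera(n); save(c,n+"2")
    for q,z in dict(port=.125,flange=.2).items():
        for r in spot_point(c,q)[:2]: print(n,q,round(r["confidence"],2),np.round(r["point"],1),at(c,r["point"],z))
E
```

```text
time: 5.88
tcp_pos: [0.5725, 0.1138, 0.2398]
orientation: [0.753, 0.658, -0.001, 0.0]
wrist_force: [-0.7, -0.9, -8.2]
opening: 0.0534
gripper_force: 50.0
wrist flange 0.7 [321.  220.2] [0.572  0.1148 0.2   ]
side port 0.86 [331.3 179.3] [0.5855 0.1179 0.125 ]
side flange 0.95 [327.9 158.3] [0.5802 0.1334 0.2   ]
side flange 0.44 [316.6 166.9] [0.5195 0.102  0.2   ]
scene port 0.57 [360. 198.] [0.5752 0.1093 0.125 ]
scene port 0.23 [177.7 320.3] [ 0.5521 -0.4915  0.125 ]
scene flange 0.67 [363.7 178.7] [0.5737 0.1166 0.2   ]
```

View pics/wrist2.png

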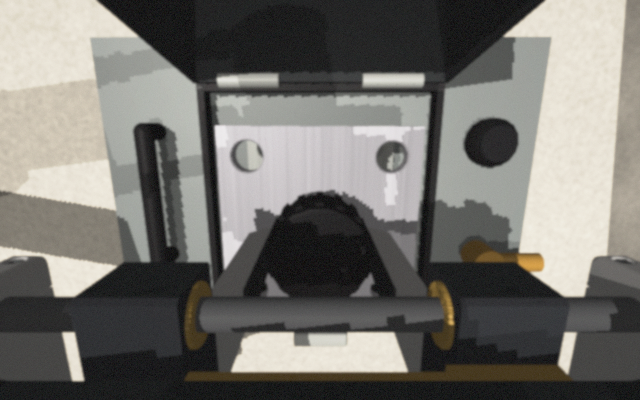

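```bash
python3 -m crank '[0,0,-0.03,0,0,0,0,0,-0.06,0,0,0,0,0,-0.07,0,0,0,0,0,-0.0735,0,0,0,0,0,-0.075,0,0,0,0,0,-0.0755,0,0,0,0,0,-0.0755,0,0,0]'
python3 - <<'E'
from h import *
np.set_printoptions(precision=4,suppress=True)
c=viewer.camera("wrist"); save(c,"w3",(180,60,460,260),2.5)
E
```

```text
time: 7.2
tcp_pos: [0.5736, 0.115, 0.1658]
orientation: [0.753, 0.658, 0.001, 0.001]
wrist_force: [0.3, -0.2, -7.1]
opening: 0.0533
gripper_force: 50.0
```

View pics/w3.png

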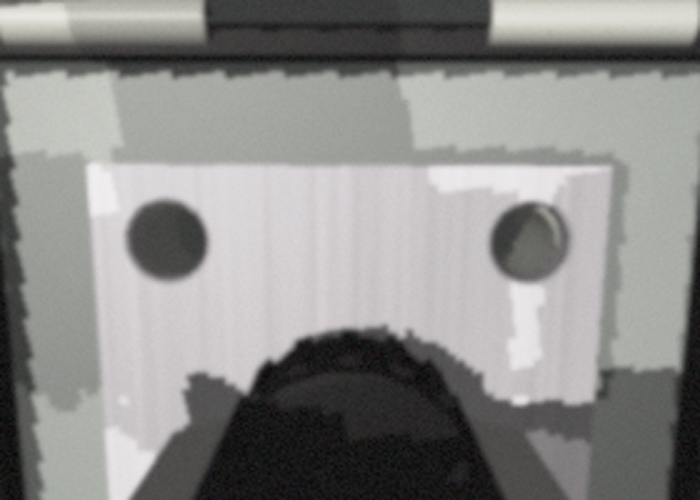

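```bash
python3 -m crank '[0,0,-0.0015,0,0,0,0,0,-0.0015,0,0,0]' && python3 -m crank '[0,0,0,0,0,0,0,0,0,0,0,0,0,0,0,0,0,0]' -1 && python3 -m crank '[0,0,0.05,0,0,0,0,0,0.11,0,0,0,0,-0.05,0.14,0,0,0,0,-0.09,0.14,0,0,0,0,-0.09,0.14,0,0,0]'
python3 - <<'E'
from h import *
np.set_printoptions(precision=4,suppress=True)
c=viewer.camera("wrist"); save(c,"w4",(120,0,520,280),2)
print(-np.array(c["R"]).T@np.array(c["t"]))
for q,z in dict(port=.125,flange=.125).items():
        for r in spot_point(c,q)[:2]: print(q,round(r["confidence"],2),np.round(r["point"],1),at(c,r["point"],z))
E
```

```text
time: 7.5
tcp_pos: [0.5736, 0.1151, 0.1657]
orientation: [0.753, 0.658, 0.001, 0.001]
wrist_force: [-1.7, -0.4, 6.3]
opening: 0.0532
gripper_force: 50.0
time: 7.88
tcp_pos: [0.5734, 0.115, 0.1636]
orientation: [0.753, 0.658, 0.0, 0.0]
wrist_force: [-0.5, -0.1, -1.2]
opening: 0.0799
gripper_force: 0.0
time: 8.5
tcp_pos: [0.5734, 0.0227, 0.3038]
orientation: [0.754, 0.657, 0.0, 0.001]
wrist_force: [-0.8, -0.0, 0.5]
opening: 0.0942
gripper_force: 0.0
[0.5803 0.0888 0.4828]
flange 0.89 [308.1  99. ] [0.5729 0.1149 0.125 ]
```

View pics/w4.png

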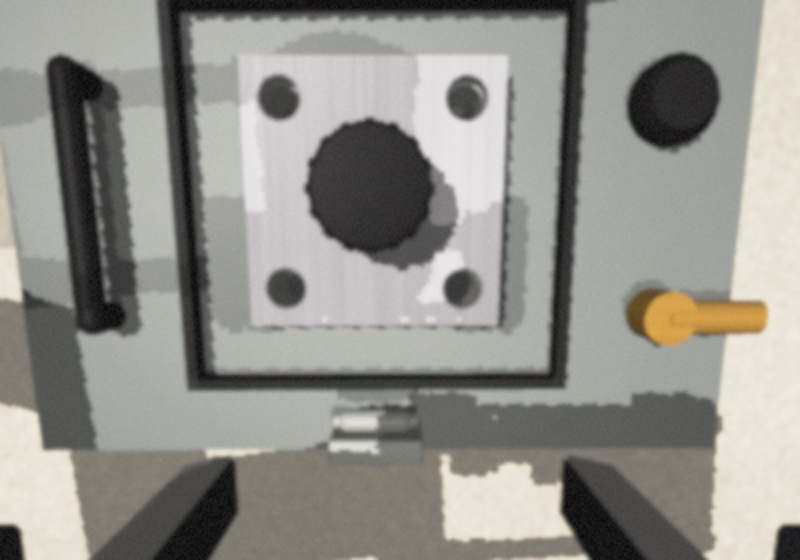

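Flange lies square on the port. Now look at the block from above.

```bash
python3 -m crank '[-0.133,-0.445,0,0,0,47,-0.133,-0.445,0,0,0,47,-0.133,-0.445,0,0,0,47,-0.133,-0.445,0,0,0,47,-0.133,-0.445,0,0,0,47,-0.133,-0.445,0,0,0,47,-0.133,-0.445,0,0,0,47,-0.133,-0.445,0,0,0,47,-0.133,-0.445,0,0,0,47,-0.133,-0.445,0,0,0,47,-0.133,-0.445,0,0,0,47]'
python3 - <<'E'
from h import *
np.set_printoptions(precision=4,suppress=True)
c=viewer.camera("wrist"); save(c,"w5")
print(readout.state()["tcp_pos"],readout.state()["qpos"])
for q,z in dict(drift=.06,rack=0,bolt0=.005).items():
    for r in spot_point(c,q)[:7]: print(q,round(r["confidence"],2),np.round(r["point"],1),at(c,r["point"],z))
s=viewer.camera("side")
for q,z in dict(drift=.06,rack=0,bolt0=.005).items():
    for r in spot_point(s,q)[:8]: print(q,round(r["confidence"],2),np.round(r["point"],1),at(s,r["point"],z))
E
```

```text
time: 10.02
tcp_pos: [0.4409, -0.4182, 0.3037]
orientation: [0.427, 0.904, 0.0, 0.0]
wrist_force: [-0.5, -1.4, 0.1]
opening: 0.0938
gripper_force: 0.0
[ 0.4409 -0.4183  0.3038] [-0.8739  0.2912  1.2451  0.0005  1.6051 -1.5621]
drift 0.89 [315.4  84.6] [ 0.3634 -0.3337  0.06  ]
rack 0.81 [320.  154.7] [ 0.4255 -0.3999  0.    ]
bolt0 0.9 [277.5  33. ] [ 0.2787 -0.311   0.005 ]
bolt0 0.88 [325.3 217.3] [ 0.4914 -0.4674  0.005 ]
bolt0 0.84 [318.6 124.5] [ 0.3966 -0.368   0.005 ]
bolt0 0.83 [318.8 190.8] [ 0.4578 -0.4419  0.005 ]
bolt0 0.76 [316.9 156.8] [ 0.4237 -0.4048  0.005 ]
bolt0 0.74 [386.7  55.3] [ 0.4099 -0.2388  0.005 ]
bolt0 0.68 [243.   78.6] [ 0.2772 -0.3866  0.005 ]
rack 0.66 [383.1 336.3] [ 0.4223 -0.401   0.    ]
bolt0 0.74 [344.3 295.3] [ 0.4078 -0.2476  0.005 ]
bolt0 0.72 [311.8 336.7] [ 0.2687 -0.3176  0.005 ]
bolt0 0.58 [326.3 360.5] [ 0.267  -0.3899  0.005 ]
bolt0 0.51 [367.1 330. ] [ 0.3965 -0.3693  0.005 ]
bolt0 0.48 [313.7 309.7] [ 0.3123 -0.2485  0.005 ]
bolt0 0.44 [385.3 335.3] [ 0.4261 -0.4041  0.005 ]
bolt0 0.44 [422.1 345.8] [ 0.4841 -0.4713  0.005 ]
bolt0 0.43 [403.5 339.5] [ 0.457  -0.4356  0.005 ]
```

View pics/w5.png

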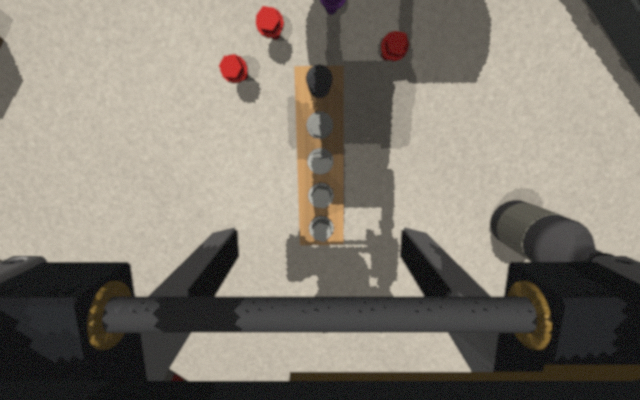

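Block stands vertically at column 320; bolt heads at rows 124, 160, 195, 227 and the drift top at (319,79).

Run:
```python
from h import *
np.set_printoptions(precision=4,suppress=True)
c=viewer.camera("wrist")
for p,z in[((320,124),.08),((320,160),.08),((320.5,195),.08),((321,228),.08),((319,76),.145)]: print(at(c,p,z))
# colour-based head centroids
hsv=cv2.cvtColor(c["img"],cv2.COLOR_RGB2HSV)[105:245,300:342]
m=((hsv[...,1]<60)&(hsv[...,2]>70)).astype(np.uint8)
n,l,s,ce=cv2.connectedComponentsWithStats(m)
for i in range(1,n):
    if s[i,4]>80: p=ce[i]+[300,105]; print(s[i],p,at(c,p,.072))
```

```text
[ 0.3967 -0.3679  0.08  ]
[ 0.424  -0.4011  0.08  ]
[ 0.4523 -0.4347  0.08  ]
[ 0.4804 -0.4679  0.08  ]
[ 0.367  -0.3335  0.145 ]
[  8   6  15  27 306] [315.4804 124.0098] [ 0.3925 -0.3714  0.072 ]
[  9  43  26  26 454] [320.3436 161.4185] [ 0.426  -0.4029  0.072 ]
[  9  77  26  26 457] [321.5624 195.3042] [ 0.4548 -0.4354  0.072 ]
[ 10 111  25  25 411] [322.2628 228.5231] [ 0.4839 -0.4694  0.072 ]
```

```bash
python3 -m crank '[-0.073,0.0875,-0.05,0,0,0,-0.073,0.0875,-0.05,0,0,0,-0.073,0.0875,-0.11,0,0,0,-0.073,0.0875,-0.16,0,0,0,-0.073,0.0875,-0.195,0,0,0,-0.073,0.0875,-0.208,0,0,0,-0.073,0.0875,-0.208,0,0,0,-0.073,0.0875,-0.208,0,0,0]' && python3 -m crank '[0,0,0,0,0,0,0,0,0,0,0,0,0,0,0,0,0,0,0,0,0,0,0,0,0,0,0,0,0,0]' 1 40
```

```text
time: 11.48
tcp_pos: [0.3679, -0.3336, 0.0969]
orientation: [0.428, 0.904, -0.001, 0.001]
wrist_force: [0.4, 0.3, 0.2]
opening: 0.0938
gripper_force: 0.0
time: 12.1
tcp_pos: [0.367, -0.3325, 0.0955]
orientation: [0.428, 0.904, 0.0, 0.0]
wrist_force: [-0.6, 0.6, 0.4]
opening: 0.0473
gripper_force: 0.0
```

```bash
python3 -m crank '[0,0,0,0,0,0,0,0,0,0,0,0,0,0,0,0,0,0,0,0,0,0,0,0]' 1 40 && python3 -m crank '[0,0,0.01,0,0,0,0,0,0.03,0,0,0,0,0,0.06,0,0,0,0,0,0.09,0,0,0,0,0,0.09,0,0,0]'
python3 - <<'E'
from h import *
c=viewer.camera("side"); save(c,"s6",(260,180,480,380),3)
E
```

```text
time: 12.6
tcp_pos: [0.3675, -0.3322, 0.0955]
orientation: [0.428, 0.904, 0.0, 0.0]
wrist_force: [2.4, 2.7, 0.0]
opening: 0.0256
gripper_force: 40.0
time: 13.22
tcp_pos: [0.3675, -0.334, 0.1876]
orientation: [0.428, 0.904, -0.002, 0.002]
wrist_force: [0.8, 0.8, -3.5]
opening: 0.0253
gripper_force: 40.0
```

View pics/s6.png

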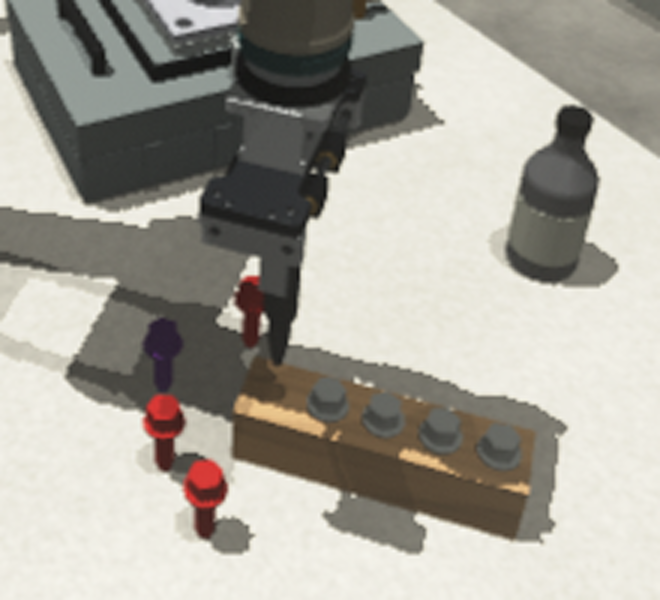

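```bash
python3 -m crank '[0,0,0.09,0,0,0,0.03,0.05,0.105,0,0,-8,0.154,0.408,0.105,0,0,-47,0.154,0.408,0.105,0,0,-47,0.154,0.408,0.105,0,0,-47,0.154,0.408,0.105,0,0,-47,0.154,0.408,0.105,0,0,-47,0.154,0.408,0.105,0,0,-47,0.154,0.408,0.105,0,0,-47,0.154,0.408,0.105,0,0,-47,0.154,0.408,0.105,0,0,-47,0.154,0.408,0.105,0,0,-47]'
python3 - <<'E'
from h import *
np.set_printoptions(precision=4,suppress=True)
c=viewer.camera("wrist"); save(c,"w7")
for r in spot_point(c,"flange")[:1]+spot_point(c,"port")[:1]: print(round(r["confidence"],2),np.round(r["point"],1),at(c,r["point"],.125))
E
```

```text
time: 14.78
tcp_pos: [0.5204, 0.0742, 0.2899]
orientation: [0.754, 0.657, -0.001, -0.0]
wrist_force: [0.0, 0.0, -3.1]
opening: 0.0253
gripper_force: 40.0
```

View pics/w7.png

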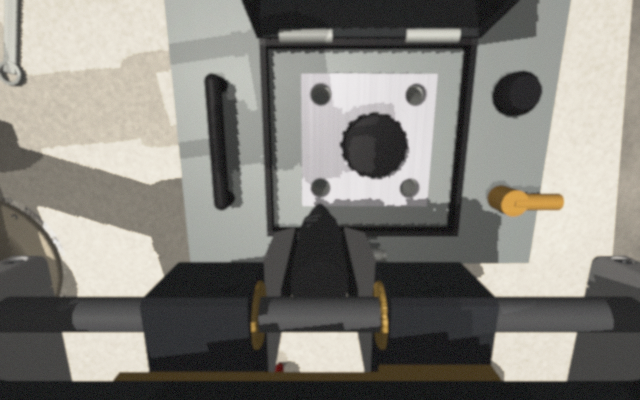

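Four flange holes at (321,95),(416,95),(410,187),(320,187); drift above the last one.

```bash
python3 - <<'E'
from h import *
np.set_printoptions(precision=4,suppress=True)
c=viewer.camera("wrist")
P=np.array([at(c,p,.137) for p in[(320.5,187),(410,187),(416,94.5),(320.5,94.5)]]); print(P,P.mean(0))
d=P[1]-P[0];e=P[2]-P[3];print(np.degrees(np.arctan2(d[1],d[0])),np.degrees(np.arctan2(e[1],e[0])),np.linalg.norm(P[2]-P[0]),proj(c,[.5205,.075,.1995]))
E
python3 -m crank '[0,0,-0.04,0,0,0,0,0,-0.072,0,0,0,0,0,-0.072,0,0,0,0,0,-0.072,0,0,0]'
```

```text
[[0.5208 0.0771 0.137 ]
 [0.6124 0.0646 0.137 ]
 [0.6247 0.1548 0.137 ]
 [0.5331 0.1674 0.137 ]] [0.5727 0.116  0.137 ]
-7.801853367243882 -7.799039624345206 0.12974820561260042 [320.8379 203.3314]
time: 15.48
tcp_pos: [0.5217, 0.0751, 0.2198]
orientation: [0.753, 0.658, 0.0, 0.001]
wrist_force: [0.1, -0.7, -2.8]
opening: 0.0258
gripper_force: 40.0
```

```bash
python3 -m crank '[0,0.0007,-0.012,0,0,0,0,0.0007,-0.024,0,0,0,0,0.0007,-0.034,0,0,0,0,0.0007,-0.04,0,0,0,0,0.0007,-0.044,0,0,0,0,0.0007,-0.044,0,0,0]'; python3 -m crank '[0,0,-0.002,0,0,0,0,0,-0.003,0,0,0,0,0,-0.003,0,0,0]'
```

```text
time: 16.23
tcp_pos: [0.5212, 0.0759, 0.1741]
orientation: [0.753, 0.658, -0.0, 0.0]
wrist_force: [1.8, 2.2, -4.4]
opening: 0.0258
gripper_force: 40.0
time: 16.6
tcp_pos: [0.5212, 0.0759, 0.1725]
orientation: [0.753, 0.658, 0.0, 0.001]
wrist_force: [-0.4, 2.0, 4.8]
opening: 0.0254
gripper_force: 40.0
```

```bash
python3 -m crank '[0,0,0,0,0,0,0,0,0,0,0,0,0,0,0,0,0,0]' -0.3 && python3 -m crank '[0,0,0.03,0,0,0,0,0,0.08,0,0,0,0,0,0.132,0,0,0,0,-0.03,0.132,0,0,0,-0.081,-0.496,0.132,0,0,47,-0.081,-0.496,0.132,0,0,47,-0.081,-0.496,0.132,0,0,47,-0.081,-0.496,0.132,0,0,47,-0.081,-0.496,0.132,0,0,47,-0.081,-0.496,0.132,0,0,47,-0.081,-0.496,0.132,0,0,47,-0.081,-0.496,0.132,0,0,47,-0.081,-0.496,0.132,0,0,47,-0.081,-0.496,0.132,0,0,47,-0.081,-0.496,0.132,0,0,47]' -0.3
cat >> h.py <<'E'
def bolts():
    c=viewer.camera("wrist"); np.set_printoptions(precision=4,suppress=True)
    print("tcp",np.array(readout.state()["tcp_pos"]))
    for q,z in dict(drift=.06,rack=0,bolt0=.005).items():
        for r in spot_point(c,q)[:8]:
            if r["confidence"]>.3: print(q,round(r["confidence"],2),np.round(r["point"],1),at(c,r["point"],z))
    return c
E
python3 - <<'E'
from h import *
c=bolts(); s=viewer.camera("scene"); save(s,"s8",(270,80,470,300),2.5)
print([ (round(r["confidence"],2),at(s,r["point"],.137)) for r in spot_point(s,"drift")])
E
```

```text
time: 16.98
tcp_pos: [0.5207, 0.0757, 0.1711]
orientation: [0.753, 0.658, -0.001, 0.0]
wrist_force: [0.3, 0.6, 0.2]
opening: 0.052
gripper_force: 0.0
time: 18.85
tcp_pos: [0.4404, -0.4183, 0.3038]
orientation: [0.427, 0.904, 0.0, 0.0]
wrist_force: [1.0, -0.5, 0.1]
opening: 0.0613
gripper_force: 0.0
tcp [ 0.4405 -0.4183  0.304 ]
rack 0.8 [319.7 152.8] [ 0.4228 -0.3982  0.    ]
bolt0 0.94 [318.1 159.3] [ 0.4267 -0.4066  0.005 ]
bolt0 0.93 [279.8  34.5] [ 0.2816 -0.3105  0.005 ]
bolt0 0.92 [245.7  78.9] [ 0.2797 -0.3845  0.005 ]
bolt0 0.89 [320.2 186.5] [ 0.4546 -0.4358  0.005 ]
bolt0 0.84 [321.4 125.6] [ 0.4    -0.3667  0.005 ]
bolt0 0.67 [330.1   9.6] [ 0.3144 -0.2447  0.005 ]
bolt0 0.66 [385.6  56.5] [ 0.4093 -0.241   0.005 ]
bolt0 0.61 [321.1 217.7] [ 0.4863 -0.4721  0.005 ]
[(0.59, array([0.5229, 0.0785, 0.137 ]))]
```

View pics/s8.png

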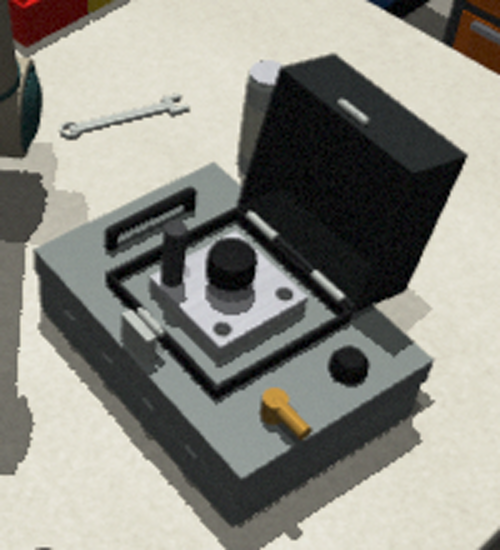

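Drift is fully home. First bolt.

```bash
python3 -m crank '[-0.043,0.0525,-0.05,0,0,0,-0.043,0.0525,-0.11,0,0,0,-0.043,0.0525,-0.17,0,0,0,-0.043,0.0525,-0.215,0,0,0,-0.043,0.0525,-0.237,0,0,0,-0.043,0.0525,-0.237,0,0,0,-0.043,0.0525,-0.237,0,0,0]' && python3 -m crank '[0,0,0,0,0,0,0,0,0,0,0,0,0,0,0,0,0,0,0,0,0,0,0,0,0,0,0,0,0,0,0,0,0,0,0,0]' 1 30 && python3 -m crank '[0,0,0.01,0,0,0,0,0,0.03,0,0,0,0,0,0.08,0,0,0,0,0,0.08,0,0,0]'
```

```text
time: 20.02
tcp_pos: [0.3979, -0.3681, 0.0677]
orientation: [0.428, 0.904, -0.0, 0.001]
wrist_force: [0.4, -0.7, -0.4]
opening: 0.061
gripper_force: 0.0
time: 20.78
tcp_pos: [0.3972, -0.3673, 0.0667]
orientation: [0.428, 0.904, 0.0, 0.0]
wrist_force: [0.4, 1.4, 2.4]
opening: 0.0236
gripper_force: 30.0
time: 21.28
tcp_pos: [0.3988, -0.3697, 0.1504]
orientation: [0.428, 0.904, -0.002, 0.004]
wrist_force: [-0.4, -0.6, -1.8]
opening: 0.0236
gripper_force: 30.0
```

```bash
python3 -m crank '[0,0.01,0.06,0,0,0,0.02,0.06,0.12,0,0,-8,0.228,0.5223,0.1535,0,0,-47,0.228,0.5223,0.1535,0,0,-47,0.228,0.5223,0.1535,0,0,-47,0.228,0.5223,0.1535,0,0,-47,0.228,0.5223,0.1535,0,0,-47,0.228,0.5223,0.1535,0,0,-47,0.228,0.5223,0.1535,0,0,-47,0.228,0.5223,0.1535,0,0,-47,0.228,0.5223,0.1535,0,0,-47,0.228,0.5223,0.1535,0,0,-47,0.228,0.5223,0.1535,0,0,-47,0.228,0.5223,0.1535,0,0,-47,0.228,0.5223,0.1535,0,0,-47]'
python3 - <<'E'
from h import *
c=bolts(); save(c,"w9",(180,60,460,260),2.5)
r=spot_point(c,"flange")[:1]; print([at(c,x["point"],.125) for x in r])
E
python3 -m crank '[0,0,-0.06,0,0,0,0,0,-0.09,0,0,0,0,0,-0.09,0,0,0,0,0,-0.09,0,0,0]'
```

```text
time: 23.15
tcp_pos: [0.6247, 0.1537, 0.3001]
orientation: [0.754, 0.657, -0.0, 0.0]
wrist_force: [-0.3, -0.7, -0.9]
opening: 0.0236
gripper_force: 30.0
tcp [0.6248 0.1539 0.3003]
bolt0 0.63 [319.4 210.5] [0.6152 0.0942 0.005 ]
[array([0.5723, 0.113 , 0.125 ])]
time: 23.9
tcp_pos: [0.6261, 0.1551, 0.2116]
orientation: [0.753, 0.658, 0.001, 0.001]
wrist_force: [0.5, 0.3, -0.2]
opening: 0.0233
gripper_force: 30.0
```

```bash
python3 -m crank '[0,0,-0.015,0,0,0,0,0,-0.03,0,0,0,0,0,-0.045,0,0,0,0,0,-0.058,0,0,0,0,0,-0.064,0,0,0,0,0,-0.066,0,0,0,0,0,-0.067,0,0,0]'
```

```text
time: 24.78
tcp_pos: [0.625, 0.155, 0.1437]
orientation: [0.753, 0.658, 0.0, 0.0]
wrist_force: [-2.1, 0.4, 3.3]
opening: 0.0236
gripper_force: 30.0
```

```bash
python3 -m crank '[0,0,0,0,0,0,0,0,0,0,0,0,0,0,0,0,0,0]' -0.3 && python3 -m crank '[0,0,0.03,0,0,0,0,0,0.08,0,0,0,0,0,0.1405,0,0,0,0,-0.03,0.1605,0,0,0,-0.185,-0.5748,0.1605,0,0,47,-0.185,-0.5748,0.1605,0,0,47,-0.185,-0.5748,0.1605,0,0,47,-0.185,-0.5748,0.1605,0,0,47,-0.185,-0.5748,0.1605,0,0,47,-0.185,-0.5748,0.1605,0,0,47,-0.185,-0.5748,0.1605,0,0,47,-0.185,-0.5748,0.1605,0,0,47,-0.185,-0.5748,0.1605,0,0,47,-0.185,-0.5748,0.1605,0,0,47,-0.185,-0.5748,0.1605,0,0,47,-0.185,-0.5748,0.1605,0,0,47,-0.185,-0.5748,0.1605,0,0,47]' -0.3
python3 - <<'E'
from h import *
c=bolts()
for n in("scene","side"):
    s=viewer.camera(n)
    for q in("flange","drift"): print(n,q,[ (round(r["confidence"],2),at(s,r["point"],.125 if q=="flange" else .137)) for r in spot_point(s,q)[:2]])
E
```

```text
time: 25.15
tcp_pos: [0.6254, 0.155, 0.1432]
orientation: [0.753, 0.658, 0.0, 0.0]
wrist_force: [0.1, -0.4, 0.3]
opening: 0.0501
gripper_force: 0.0
time: 27.28
tcp_pos: [0.4407, -0.4184, 0.3039]
orientation: [0.427, 0.904, 0.0, 0.0]
wrist_force: [1.3, -0.9, -0.3]
opening: 0.0614
gripper_force: 0.0
tcp [ 0.4407 -0.4185  0.3039]
rack 0.6 [319.2 154.1] [ 0.4239 -0.4003  0.    ]
bolt0 0.91 [384.6  56.7] [ 0.4088 -0.2422  0.005 ]
bolt0 0.89 [323.9 217.1] [ 0.4894 -0.4688  0.005 ]
bolt0 0.76 [278.6  32.9] [ 0.2796 -0.3101  0.005 ]
bolt0 0.74 [327.8  14. ] [ 0.3158 -0.2509  0.005 ]
bolt0 0.69 [247.2  75.9] [ 0.2794 -0.3803  0.005 ]
bolt0 0.58 [315.9 156.7] [ 0.4223 -0.4059  0.005 ]
bolt0 0.55 [319.6 187.2] [ 0.4551 -0.4373  0.005 ]
scene flange [(0.87, array([0.5617, 0.1112, 0.125 ]))]
scene drift [(0.76, array([0.5188, 0.0751, 0.137 ]))]
side flange [(0.7, array([0.5695, 0.1196, 0.125 ])), (0.49, array([0.5842, 0.1216, 0.125 ]))]
side drift [(0.63, array([0.524, 0.084, 0.137])), (0.26, array([0.297 , 0.2001, 0.137 ]))]
```

```bash
python3 -m crank '[-0.015,0.018,-0.05,0,0,0,-0.015,0.018,-0.11,0,0,0,-0.015,0.018,-0.17,0,0,0,-0.015,0.018,-0.215,0,0,0,-0.015,0.018,-0.237,0,0,0,-0.015,0.018,-0.237,0,0,0,-0.015,0.018,-0.237,0,0,0]' && python3 -m crank '[0,0,0,0,0,0,0,0,0,0,0,0,0,0,0,0,0,0,0,0,0,0,0,0,0,0,0,0,0,0,0,0,0,0,0,0]' 1 30 && python3 -m crank '[0,0,0.01,0,0,0,0,0,0.03,0,0,0,0,0,0.08,0,0,0,0,0,0.08,0,0,0]'
```

```text
time: 28.65
tcp_pos: [0.4257, -0.4026, 0.0676]
orientation: [0.428, 0.904, -0.0, 0.001]
wrist_force: [-0.2, 0.3, 0.1]
opening: 0.0608
gripper_force: 0.0
time: 29.4
tcp_pos: [0.4256, -0.4016, 0.0668]
orientation: [0.428, 0.904, 0.0, 0.0]
wrist_force: [2.4, 2.0, 4.1]
opening: 0.0239
gripper_force: 30.0
time: 29.9
tcp_pos: [0.4263, -0.4044, 0.1505]
orientation: [0.428, 0.904, -0.002, 0.003]
wrist_force: [-0.5, 0.3, -2.3]
opening: 0.0236
gripper_force: 30.0
```

```bash
python3 -m crank '[0,0.01,0.06,0,0,0,0.01,0.06,0.12,0,0,-8,0.1087,0.5693,0.1735,0,0,-47,0.1087,0.5693,0.1735,0,0,-47,0.1087,0.5693,0.1735,0,0,-47,0.1087,0.5693,0.1735,0,0,-47,0.1087,0.5693,0.1735,0,0,-47,0.1087,0.5693,0.1735,0,0,-47,0.1087,0.5693,0.1735,0,0,-47,0.1087,0.5693,0.1735,0,0,-47,0.1087,0.5693,0.1735,0,0,-47,0.1087,0.5693,0.1735,0,0,-47,0.1087,0.5693,0.1735,0,0,-47,0.1087,0.5693,0.1735,0,0,-47,0.1087,0.5693,0.1735,0,0,-47]' && python3 -m crank '[0,0,-0.06,0,0,0,0,0,-0.11,0,0,0,0,0,-0.11,0,0,0,0,0,-0.11,0,0,0]' && python3 -m crank '[0,0,-0.015,0,0,0,0,0,-0.03,0,0,0,0,0,-0.045,0,0,0,0,0,-0.058,0,0,0,0,0,-0.064,0,0,0,0,0,-0.066,0,0,0,0,0,-0.067,0,0,0]'
```

```text
time: 31.78
tcp_pos: [0.5336, 0.1662, 0.3199]
orientation: [0.754, 0.657, -0.0, 0.0]
wrist_force: [0.2, -0.7, -1.3]
opening: 0.0234
gripper_force: 30.0
time: 32.28
tcp_pos: [0.5353, 0.1673, 0.2121]
orientation: [0.753, 0.658, 0.002, 0.001]
wrist_force: [0.9, 0.1, -1.1]
opening: 0.0237
gripper_force: 30.0
time: 33.15
tcp_pos: [0.5335, 0.1675, 0.1438]
orientation: [0.753, 0.658, -0.0, -0.0]
wrist_force: [-3.0, 0.3, 7.3]
opening: 0.0233
gripper_force: 30.0
```

```bash
python3 -m crank '[0,0,0,0,0,0,0,0,0,0,0,0,0,0,0,0,0,0]' -0.3 && python3 -m crank '[0,0,0.03,0,0,0,0,0,0.08,0,0,0,0,0,0.1405,0,0,0,0,-0.03,0.1605,0,0,0,-0.0937,-0.5873,0.1605,0,0,47,-0.0937,-0.5873,0.1605,0,0,47,-0.0937,-0.5873,0.1605,0,0,47,-0.0937,-0.5873,0.1605,0,0,47,-0.0937,-0.5873,0.1605,0,0,47,-0.0937,-0.5873,0.1605,0,0,47,-0.0937,-0.5873,0.1605,0,0,47,-0.0937,-0.5873,0.1605,0,0,47,-0.0937,-0.5873,0.1605,0,0,47,-0.0937,-0.5873,0.1605,0,0,47,-0.0937,-0.5873,0.1605,0,0,47,-0.0937,-0.5873,0.1605,0,0,47,-0.0937,-0.5873,0.1605,0,0,47]' -0.3
python3 - <<'E'
from h import *
c=bolts()
E
```

```text
time: 33.52
tcp_pos: [0.5341, 0.1675, 0.1431]
orientation: [0.753, 0.658, 0.0, 0.0]
wrist_force: [-0.1, 0.6, 0.7]
opening: 0.0501
gripper_force: 0.0
time: 35.65
tcp_pos: [0.4405, -0.4183, 0.3039]
orientation: [0.427, 0.904, 0.0, 0.0]
wrist_force: [-0.0, -0.3, -0.0]
opening: 0.0609
gripper_force: 0.0
tcp [ 0.4405 -0.4184  0.304 ]
rack 0.73 [316.4 154.9] [ 0.4212 -0.4038  0.    ]
bolt0 0.89 [277.5  33.5] [ 0.2787 -0.3116  0.005 ]
bolt0 0.68 [386.2  56. ] [ 0.4097 -0.2401  0.005 ]
bolt0 0.67 [318.2 188.1] [ 0.4541 -0.4397  0.005 ]
bolt0 0.55 [324.1 214.8] [ 0.4872 -0.4658  0.005 ]
bolt0 0.53 [329.2   9.1] [ 0.3133 -0.2452  0.005 ]
```

```bash
python3 -m crank '[0.0135,-0.016,-0.05,0,0,0,0.0135,-0.016,-0.11,0,0,0,0.0135,-0.016,-0.17,0,0,0,0.0135,-0.016,-0.215,0,0,0,0.0135,-0.016,-0.237,0,0,0,0.0135,-0.016,-0.237,0,0,0,0.0135,-0.016,-0.237,0,0,0]' && python3 -m crank '[0,0,0,0,0,0,0,0,0,0,0,0,0,0,0,0,0,0,0,0,0,0,0,0,0,0,0,0,0,0,0,0,0,0,0,0]' 1 30 && python3 -m crank '[0,0,0.01,0,0,0,0,0,0.03,0,0,0,0,0,0.08,0,0,0,0,0,0.08,0,0,0]'
```

```text
time: 36.72
tcp_pos: [0.4543, -0.4364, 0.0678]
orientation: [0.428, 0.904, -0.0, 0.001]
wrist_force: [0.7, -0.1, -0.4]
opening: 0.0611
gripper_force: 0.0
time: 37.48
tcp_pos: [0.4542, -0.4355, 0.0668]
orientation: [0.428, 0.904, 0.001, 0.001]
wrist_force: [3.1, 2.4, 2.7]
opening: 0.0235
gripper_force: 30.0
time: 37.98
tcp_pos: [0.4546, -0.4386, 0.1509]
orientation: [0.428, 0.904, -0.003, 0.003]
wrist_force: [0.7, -0.2, -1.7]
opening: 0.0235
gripper_force: 30.0
```

```bash
python3 -m crank '[0,0.01,0.06,0,0,0,0.01,0.06,0.12,0,0,-8,0.1588,0.4997,0.1535,0,0,-47,0.1588,0.4997,0.1535,0,0,-47,0.1588,0.4997,0.1535,0,0,-47,0.1588,0.4997,0.1535,0,0,-47,0.1588,0.4997,0.1535,0,0,-47,0.1588,0.4997,0.1535,0,0,-47,0.1588,0.4997,0.1535,0,0,-47,0.1588,0.4997,0.1535,0,0,-47,0.1588,0.4997,0.1535,0,0,-47,0.1588,0.4997,0.1535,0,0,-47,0.1588,0.4997,0.1535,0,0,-47,0.1588,0.4997,0.1535,0,0,-47]' && python3 -m crank '[0,0,-0.06,0,0,0,0,0,-0.09,0,0,0,0,0,-0.09,0,0,0,0,0,-0.09,0,0,0]' && python3 -m crank '[0,0,-0.015,0,0,0,0,0,-0.03,0,0,0,0,0,-0.045,0,0,0,0,0,-0.058,0,0,0,0,0,-0.064,0,0,0,0,0,-0.066,0,0,0,0,0,-0.067,0,0,0]'
```

```text
time: 39.72
tcp_pos: [0.612, 0.0624, 0.2999]
orientation: [0.754, 0.657, -0.0, 0.0]
wrist_force: [-0.7, -0.8, -1.7]
opening: 0.0237
gripper_force: 30.0
time: 40.22
tcp_pos: [0.6134, 0.0634, 0.2116]
orientation: [0.753, 0.658, 0.001, 0.001]
wrist_force: [-0.3, 0.3, -1.5]
opening: 0.0234
gripper_force: 30.0
time: 41.1
tcp_pos: [0.6121, 0.0639, 0.1438]
orientation: [0.753, 0.658, -0.0, -0.0]
wrist_force: [-2.9, 0.0, 5.6]
opening: 0.0233
gripper_force: 30.0
```

```bash
python3 -m crank '[0,0,0,0,0,0,0,0,0,0,0,0,0,0,0,0,0,0]' -0.3 && python3 -m crank '[0,0,0.03,0,0,0,0,0,0.08,0,0,0,0,0,0.14,0,0,0,-0.039,-0.064,0.167,0,0,0,-0.039,-0.064,0.167,0,0,0,-0.039,-0.064,0.167,0,0,0]'
python3 - <<'E'
from h import *
c=bolts(); save(c,"w10",(120,0,520,280),2)
E
```

```text
time: 41.48
tcp_pos: [0.6127, 0.0639, 0.1432]
orientation: [0.753, 0.658, 0.0, 0.0]
wrist_force: [-0.6, 1.1, 0.2]
opening: 0.0502
gripper_force: 0.0
time: 42.22
tcp_pos: [0.5732, -0.0006, 0.3102]
orientation: [0.754, 0.657, 0.001, 0.0]
wrist_force: [-0.3, 0.4, -1.0]
opening: 0.0609
gripper_force: 0.0
tcp [0.5733 0.0002 0.3094]
drift 0.73 [258. 122.] [0.5039 0.0782 0.06  ]
bolt0 0.92 [343.1  40. ] [0.6281 0.1709 0.005 ]
bolt0 0.9 [262.4  42.9] [0.5187 0.1821 0.005 ]
bolt0 0.85 [243.3 323.3] [ 0.4115 -0.2381  0.005 ]
bolt0 0.83 [341.3 121.4] [0.6128 0.0644 0.005 ]
```

View pics/w10.png

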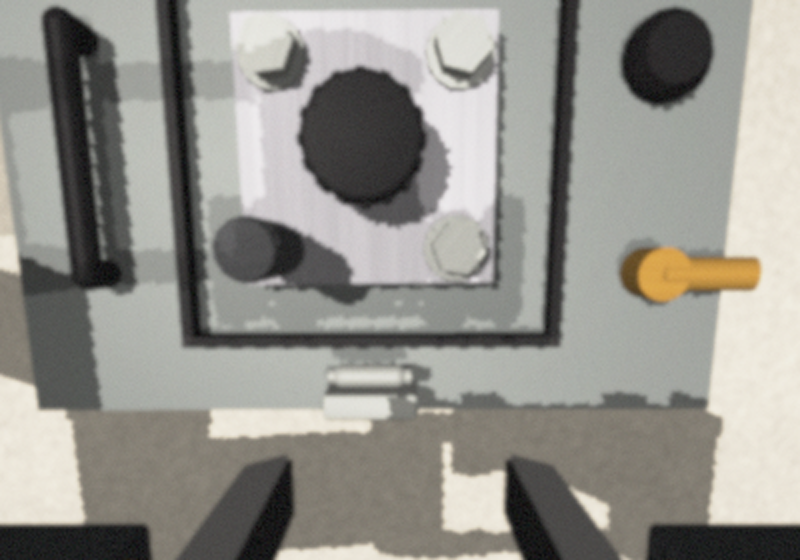

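Three bolts and drift home. Now take the drift out.

```bash
python3 -m crank '[-0.0523,0.0763,0,0,0,0,-0.0523,0.0763,0,0,0,0,-0.0523,0.0763,-0.06,0,0,0,-0.0523,0.0763,-0.11,0,0,0,-0.0523,0.0763,-0.1375,0,0,0,-0.0523,0.0763,-0.1375,0,0,0,-0.0523,0.0763,-0.1375,0,0,0]' && python3 -m crank '[0,0,0,0,0,0,0,0,0,0,0,0,0,0,0,0,0,0,0,0,0,0,0,0,0,0,0,0,0,0,0,0,0,0,0,0]' 1 40 && python3 -m crank '[0,0,0.01,0,0,0,0,0,0.03,0,0,0,0,0,0.07,0,0,0,0,0,0.12,0,0,0,0,0,0.12,0,0,0]'
python3 - <<'E'
from h import *
c=viewer.camera("wrist"); r=spot_point(c,"flange")[:1]; print([at(c,x["point"],.125) for x in r])
E
```

```text
time: 43.3
tcp_pos: [0.522, 0.0767, 0.1732]
orientation: [0.753, 0.658, 0.001, 0.0]
wrist_force: [-0.8, -0.0, -0.1]
opening: 0.0613
gripper_force: 0.0
time: 44.05
tcp_pos: [0.5212, 0.0762, 0.1728]
orientation: [0.753, 0.658, 0.0, 0.0]
wrist_force: [-0.3, 0.1, 1.6]
opening: 0.0252
gripper_force: 40.0
time: 44.68
tcp_pos: [0.5229, 0.0762, 0.2965]
orientation: [0.753, 0.658, 0.003, 0.003]
wrist_force: [-0.0, -1.1, -3.6]
opening: 0.0257
gripper_force: 40.0
[array([0.57068181, 0.11081015, 0.125     ])]
```

```bash
python3 -m crank '[0,-0.04,0.01,0,0,0,-0.051,-0.531,0.01,0,0,47,-0.051,-0.531,0.01,0,0,47,-0.051,-0.531,0.01,0,0,47,-0.051,-0.531,0.01,0,0,47,-0.051,-0.531,0.01,0,0,47,-0.051,-0.531,0.01,0,0,47,-0.051,-0.531,0.01,0,0,47,-0.051,-0.531,0.01,0,0,47,-0.051,-0.531,0.01,0,0,47,-0.051,-0.531,0.01,0,0,47,-0.051,-0.531,0.01,0,0,47]'
python3 - <<'E'
from h import *
c=bolts(); save(c,"w11",(200,40,440,240),3)
E
```

```text
time: 46.28
tcp_pos: [0.4702, -0.4527, 0.3018]
orientation: [0.428, 0.904, 0.001, -0.001]
wrist_force: [-0.3, 0.6, -2.9]
opening: 0.0257
gripper_force: 40.0
tcp [ 0.4704 -0.4526  0.3024]
drift 0.59 [320.8 224.6] [ 0.5107 -0.501   0.06  ]
rack 0.83 [317.9 122.8] [ 0.4232 -0.4005  0.    ]
bolt0 0.97 [240.4  40.6] [ 0.2753 -0.3836  0.005 ]
bolt0 0.94 [321.4 185.9] [ 0.4846 -0.4673  0.005 ]
bolt0 0.59 [385.9  17.2] [ 0.4067 -0.239   0.005 ]
```

View pics/w11.png

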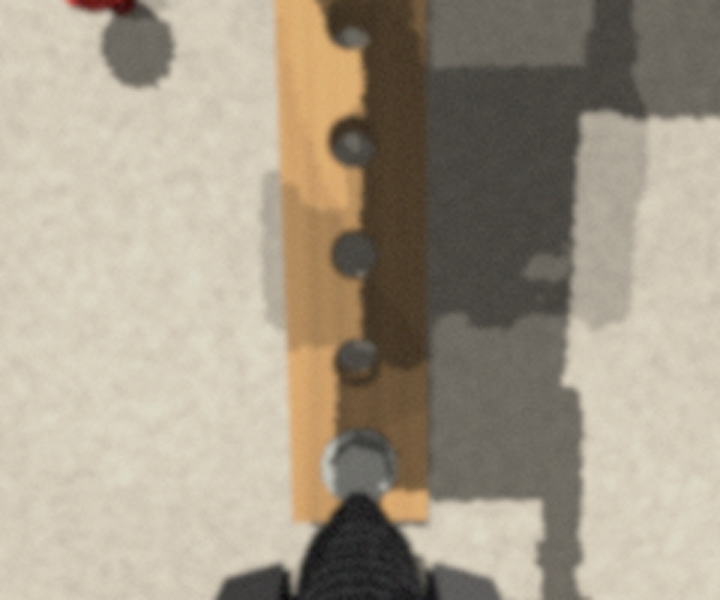

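Holes at crop (352,36),(353,141),(354,254),(356,361); bolt at (360,465).

Run:
```python
from h import *
c=viewer.camera("wrist")
np.set_printoptions(precision=4,suppress=True)
for p in[(352,36),(353,141),(354,254),(356,361)]: print(at(c,(p[0]/3+200,p[1]/3+40),.06))
print(at(c,(360/3+200,465/3+40),.075), readout.state()["tcp_pos"])
```

```text
[ 0.3715 -0.3388  0.06  ]
[ 0.3969 -0.3692  0.06  ]
[ 0.4257 -0.4036  0.06  ]
[ 0.4547 -0.4376  0.06  ]
[ 0.4829 -0.4693  0.075 ] [ 0.4705 -0.4534  0.3031]
```

```bash
python3 -m crank '[-0.0445,0.0525,0,0,0,0,-0.0445,0.0525,-0.05,0,0,0,-0.0445,0.0525,-0.1,0,0,0,-0.0445,0.0525,-0.14,0,0,0,-0.0445,0.0525,-0.14,0,0,0,-0.0445,0.0525,-0.16,0,0,0,-0.0445,0.0525,-0.175,0,0,0,-0.0445,0.0525,-0.19,0,0,0,-0.0445,0.0525,-0.2,0,0,0,-0.0445,0.0525,-0.205,0,0,0,-0.0445,0.0525,-0.205,0,0,0]'; python3 -m crank '[0,0,-0.002,0,0,0,0,0,-0.003,0,0,0,0,0,-0.003,0,0,0]'
```

```text
time: 47.9
tcp_pos: [0.4254, -0.4017, 0.0969]
orientation: [0.428, 0.904, 0.001, -0.001]
wrist_force: [0.9, 1.9, -4.5]
opening: 0.0255
gripper_force: 40.0
time: 48.28
tcp_pos: [0.4255, -0.4019, 0.0958]
orientation: [0.428, 0.904, 0.0, 0.0]
wrist_force: [-0.3, 5.9, 4.4]
opening: 0.0256
gripper_force: 40.0
```

```bash
python3 -m crank '[0,0,0,0,0,0,0,0,0,0,0,0,0,0,0,0,0,0]' -0.3 && python3 -m crank '[0,0,0.05,0,0,0,0,0,0.1,0,0,0,0,0,0.14,0,0,0,0.057,-0.0665,0.14,0,0,0,0.057,-0.0665,0.14,0,0,0,0.057,-0.0665,0.08,0,0,0,0.057,-0.0665,0.02,0,0,0,0.057,-0.0665,-0.02,0,0,0,0.057,-0.0665,-0.028,0,0,0,0.057,-0.0665,-0.028,0,0,0,0.057,-0.0665,-0.028,0,0,0]' && python3 -m crank '[0,0,0,0,0,0,0,0,0,0,0,0,0,0,0,0,0,0,0,0,0,0,0,0,0,0,0,0,0,0,0,0,0,0,0,0]' 1 30 && python3 -m crank '[0,0,0.01,0,0,0,0,0,0.03,0,0,0,0,0,0.08,0,0,0,0,0,0.08,0,0,0]'
```

```text
time: 48.65
tcp_pos: [0.4259, -0.4034, 0.0949]
orientation: [0.428, 0.904, -0.001, 0.001]
wrist_force: [0.9, 0.4, 0.1]
opening: 0.052
gripper_force: 0.0
time: 50.02
tcp_pos: [0.4837, -0.4703, 0.069]
orientation: [0.428, 0.904, -0.001, 0.002]
wrist_force: [-0.2, 0.1, 0.2]
opening: 0.0607
gripper_force: 0.0
time: 50.78
tcp_pos: [0.4827, -0.4687, 0.0666]
orientation: [0.428, 0.904, 0.0, 0.0]
wrist_force: [-0.0, 0.3, 1.7]
opening: 0.0234
gripper_force: 30.0
time: 51.28
tcp_pos: [0.4845, -0.4713, 0.1514]
orientation: [0.428, 0.904, -0.002, 0.004]
wrist_force: [-0.0, -0.9, -2.1]
opening: 0.0233
gripper_force: 30.0
```

```bash
python3 -m crank '[0,0,0.06,0,0,0,0,0.03,0.12,0,0,0,0.0387,0.545,0.1535,0,0,-47,0.0387,0.545,0.1535,0,0,-47,0.0387,0.545,0.1535,0,0,-47,0.0387,0.545,0.1535,0,0,-47,0.0387,0.545,0.1535,0,0,-47,0.0387,0.545,0.1535,0,0,-47,0.0387,0.545,0.1535,0,0,-47,0.0387,0.545,0.1535,0,0,-47,0.0387,0.545,0.1535,0,0,-47,0.0387,0.545,0.1535,0,0,-47,0.0387,0.545,0.1535,0,0,-47,0.0387,0.545,0.1535,0,0,-47]'
python3 - <<'E'
from h import *
c=bolts(); r=spot_point(c,"flange")[:1]; print([at(c,x["point"],.125) for x in r])
E
python3 -m crank '[0,0,-0.06,0,0,0,0,0,-0.09,0,0,0,0,0,-0.09,0,0,0,0,0,-0.09,0,0,0]'
```

```text
time: 53.02
tcp_pos: [0.5211, 0.0749, 0.2996]
orientation: [0.754, 0.657, -0.0, -0.0]
wrist_force: [0.4, -0.9, -1.2]
opening: 0.0236
gripper_force: 30.0
tcp [0.5211 0.0749 0.2997]
bolt0 0.97 [393.3 179.5] [0.6249 0.0473 0.005 ]
bolt0 0.92 [399.6  99.9] [0.6428 0.1574 0.005 ]
bolt0 0.91 [322.3 220.7] [ 0.5136 -0.0009  0.005 ]
bolt0 0.86 [316.9 103.2] [0.5288 0.1686 0.005 ]
bolt0 0.5 [277.9 362.8] [ 0.406  -0.2385  0.005 ]
[array([0.571 , 0.1137, 0.125 ])]
time: 53.78
tcp_pos: [0.5224, 0.0761, 0.2114]
orientation: [0.753, 0.658, 0.001, 0.001]
wrist_force: [0.3, 0.7, -0.9]
opening: 0.0234
gripper_force: 30.0
```

```bash
python3 -m crank '[0,0,-0.015,0,0,0,0,0,-0.03,0,0,0,0,0,-0.045,0,0,0,0,0,-0.058,0,0,0,0,0,-0.064,0,0,0,0,0,-0.066,0,0,0,0,0,-0.067,0,0,0]' && python3 -m crank '[0,0,0,0,0,0,0,0,0,0,0,0,0,0,0,0,0,0]' -0.3 && python3 -m crank '[0,0,0.03,0,0,0,0,0,0.08,0,0,0,0.03,-0.05,0.14,0,0,0,0.052,-0.076,0.267,0,0,0,0.052,-0.136,0.267,0,0,0,0.052,-0.136,0.267,0,0,0,0.052,-0.136,0.267,0,0,0]'
python3 - <<'E'
from h import *
c=viewer.camera("wrist"); save(c,"w12"); np.set_printoptions(precision=3,suppress=True)
for n in("scene","side"):
    s=viewer.camera(n); print(n,[(q,round(r["confidence"],2),np.round(r["point"],1)) for q in("hood_edge","hood_hinge") for r in spot_point(s,q)[:2]])
    globals()[n]=(s,spot_point(s,"hood_edge")[0]["point"])
print(tri(scene,side)); 
h=np.array([.573,.1155,.128])+.1*np.array([np.sin(np.radians(7.8)),np.cos(np.radians(7.8)),0]); print(h)
for th in np.arange(1.5,2,.05):
    v=np.array([-.175,.089]); y=v[0]*np.cos(th)+v[1]*np.sin(th)*1; 
    # rotation about -x: y=-r opens upward
    y=-.175*np.cos(th)+.089*np.sin(th); z=.175*np.sin(th)+.089*np.cos(th)
    P=h+[np.sin(.136)*y,np.cos(.136)*y,z]; print(th,P,proj(scene[0],P),proj(side[0],P))
E
```

```text
time: 54.65
tcp_pos: [0.5211, 0.0762, 0.1436]
orientation: [0.753, 0.658, -0.0, 0.0]
wrist_force: [-2.6, 0.8, 5.1]
opening: 0.0236
gripper_force: 30.0
time: 55.02
tcp_pos: [0.5215, 0.0761, 0.1432]
orientation: [0.753, 0.658, 0.0, 0.0]
wrist_force: [0.8, -0.2, -0.0]
opening: 0.0502
gripper_force: 0.0
time: 55.9
tcp_pos: [0.5749, -0.0626, 0.4127]
orientation: [0.754, 0.657, 0.002, 0.003]
wrist_force: [0.4, 0.8, 0.6]
opening: 0.0613
gripper_force: 0.0
scene [('hood_edge', 0.81, array([424.1, 127.1])), ('hood_hinge', 0.75, array([384.2, 181. ]))]
side [('hood_edge', 0.83, array([305.5, 115.3])), ('hood_hinge', 0.98, array([317.7, 164.2])), ('hood_hinge', 0.44, array([240.7, 187.7]))]
[0.6   0.328 0.28 ]
[0.587 0.215 0.128]
1.5 [0.597 0.29  0.309] [416.416 125.678] [309.246 110.542]
1.55 [0.598 0.299 0.305] [418.535 125.624] [308.359 110.753]
1.6 [0.599 0.308 0.3  ] [420.55 125.72] [307.508 111.104]
1.6500000000000001 [0.6   0.316 0.295] [422.457 125.963] [306.694 111.588]
1.7000000000000002 [0.602 0.324 0.29 ] [424.25  126.352] [305.919 112.204]
1.7500000000000002 [0.603 0.332 0.284] [425.928 126.882] [305.183 112.946]
1.8000000000000003 [0.604 0.34  0.278] [427.486 127.549] [304.488 113.811]
1.8500000000000003 [0.605 0.347 0.272] [428.923 128.351] [303.834 114.793]
1.9000000000000004 [0.606 0.354 0.265] [430.235 129.281] [303.223 115.887]
1.9500000000000004 [0.607 0.361 0.258] [431.423 130.335] [302.655 117.09 ]
```

View pics/w12.png

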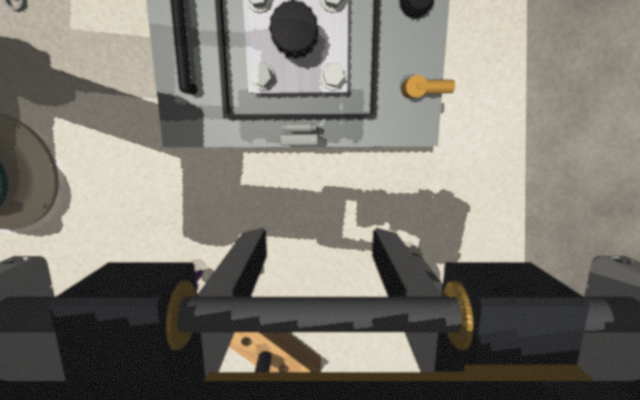

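All four bolts are seated. Next I close the fingers and go behind the hood.

```bash
python3 -m crank '[0.038,0.448,0,0,0,0,0.038,0.448,0,0,0,0,0.038,0.448,0,0,0,0,0.038,0.448,0,0,0,0,0.038,0.448,0,0,0,0,0.038,0.448,0,0,0,0,0.038,0.448,0,0,0,0,0.038,0.448,0,0,0,0,0.038,0.448,0,0,0,0,0.038,0.448,0,0,0,0]' 1 10 && python3 -m crank '[0,0,-0.05,0,0,0,0,0,-0.1,0,0,0,0,0,-0.122,0,0,0,0,0,-0.122,0,0,0]'
python3 - <<'E'
from h import *
np.set_printoptions(precision=3,suppress=True)
h=np.array([.587,.215,.128]);u=np.array([np.sin(.136),np.cos(.136),0])
tcp0=h+.175*u+[0,0,.16]
for th in(1.72,1.6,1.5,1.4,1.3,1.2,1.1,1,.9,.8,.7,.6,.5,.4,.3,.2,.15,.1,.05,0):
    Y=-.175*np.cos(th)+.089*np.sin(th); Z=.175*np.sin(th)+.089*np.cos(th)
    print(th,Y,Z, "tip shift",h+(Y+.008*np.sin(th))*u+[0,0,Z]-tcp0)
E
```

```text
time: 57.6
tcp_pos: [0.6113, 0.3866, 0.4106]
orientation: [0.754, 0.657, 0.0, 0.0]
wrist_force: [0.1, 0.6, 0.2]
opening: 0.0004
gripper_force: 0.0
time: 58.1
tcp_pos: [0.6106, 0.3856, 0.2869]
orientation: [0.754, 0.657, -0.002, -0.0]
wrist_force: [-0.7, 0.4, -0.4]
opening: 0.0005
gripper_force: 0.0
1.72 0.11402506172190707 0.15982579672667138 tip shift [-0.007 -0.053 -0.   ]
1.6 0.09407196707341949 0.1723266230474487 tip shift [-0.01  -0.072  0.012]
1.5 0.07639804351591283 0.18085723360413508 tip shift [-0.012 -0.09   0.021]
1.4 0.057960775961430774 0.18758077846610197 tip shift [-0.015 -0.108  0.028]
1.3 0.03894438349282739 0.19243007819559704 tip shift [-0.017 -0.127  0.032]
1.2 0.019538871617665265 0.19535668019268854 tip shift [-0.02  -0.147  0.035]
1.1 -6.186620400827625e-05 0.19633134281762757 tip shift [-0.023 -0.166  0.036]
1 -0.019661985879021668 0.1953443275636463 tip shift [-0.025 -0.186  0.035]
0.9 -0.03906564949052024 0.1924054963608987 tip shift [-0.028 -0.206  0.032]
0.8 -0.058078982045696406 0.1875442130393142 tip shift [-0.031 -0.225  0.028]
0.7 -0.07651200861063098 0.1808090499349154 tip shift [-0.033 -0.244  0.021]
0.6 -0.09418055247703555 0.17226730257109257 tip shift [-0.036 -0.262  0.012]
0.5 -0.11090807539504116 0.16200431726397868 tip shift [-0.038 -0.279  0.002]
0.4 -0.12652744148503497 0.15012263837027062 tip shift [-0.04  -0.296 -0.01 ]
0.3 -0.1408825872041218 0.13674098369791335 tip shift [-0.043 -0.311 -0.023]
0.2 -0.15383008068145684 0.12199305831700621 tip shift [-0.044 -0.324 -0.038]
0.15 -0.15973494484865708 0.11415229911918762 tip shift [-0.045 -0.33  -0.046]
0.1 -0.16524055484208683 0.10602621862293923 tip shift [-0.046 -0.336 -0.054]
0.05 -0.17033314950402872 0.0976351277975207 tip shift [-0.047 -0.342 -0.062]
0 -0.175 0.089 tip shift [-0.047 -0.347 -0.071]
```

```bash
python3 -m crank '[-0.007,-0.053,0,0,0,0,-0.01,-0.072,0.012,0,0,0,-0.012,-0.09,0.021,0,0,0,-0.015,-0.108,0.028,0,0,0,-0.017,-0.127,0.032,0,0,0,-0.02,-0.147,0.035,0,0,0,-0.023,-0.166,0.036,0,0,0,-0.025,-0.186,0.035,0,0,0,-0.028,-0.206,0.032,0,0,0,-0.031,-0.225,0.028,0,0,0]'
python3 - <<'E'
from h import *
np.set_printoptions(precision=3,suppress=True)
s=viewer.camera("side"); save(s,"s13",(230,60,430,240),3)
print(spot_point(s,"hood_edge")[:1])
E
```

```text
time: 59.35
tcp_pos: [0.5807, 0.1615, 0.3167]
orientation: [0.753, 0.658, 0.001, 0.001]
wrist_force: [3.1, 2.3, 0.9]
opening: 0.0007
gripper_force: 1.2
[{'point': [324.8, 123.4], 'confidence': 0.7}]
```

View pics/s13.png

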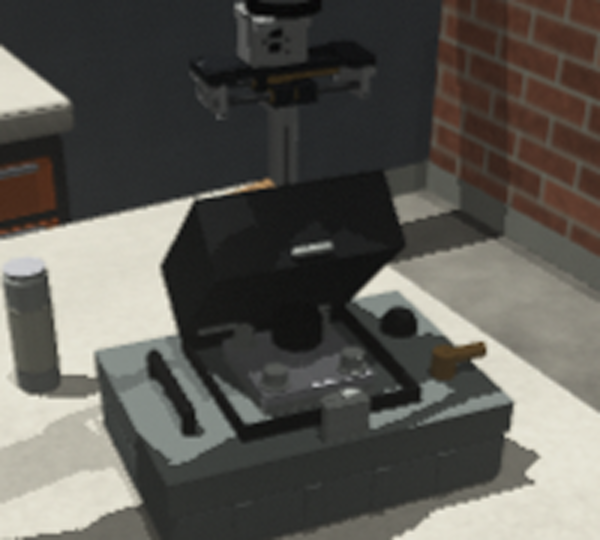

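Hood is folding over as planned; continue to about 0.1 rad.

```bash
python3 -m crank '[-0.002,-0.019,-0.007,0,0,0,-0.005,-0.037,-0.016,0,0,0,-0.007,-0.054,-0.026,0,0,0,-0.009,-0.071,-0.038,0,0,0,-0.012,-0.086,-0.051,0,0,0,-0.013,-0.099,-0.066,0,0,0,-0.014,-0.105,-0.074,0,0,0,-0.015,-0.111,-0.082,0,0,0,-0.015,-0.111,-0.082,0,0,0]'
```

```text
time: 60.58
tcp_pos: [0.565, 0.0519, 0.2333]
orientation: [0.753, 0.658, -0.0, -0.0]
wrist_force: [0.9, 0.1, 0.1]
opening: 0.0005
gripper_force: 0.0
```

```bash
python3 -m crank '[0,-0.003,-0.004,0,0,0,0,-0.005,-0.008,0,0,0,0,-0.005,-0.008,0,0,0]'; python3 -m crank '[0,-0.003,-0.004,0,0,0,0,-0.004,-0.006,0,0,0,0,-0.004,-0.006,0,0,0]'; python3 -m crank '[0,0,-0.002,0,0,0,0,0,-0.003,0,0,0,0,0,-0.003,0,0,0]'
```

```text
time: 60.95
tcp_pos: [0.5658, 0.0487, 0.2287]
orientation: [0.753, 0.658, 0.002, 0.0]
wrist_force: [-2.5, 3.3, 10.5]
opening: 0.0005
gripper_force: 5.2
time: 61.32
tcp_pos: [0.5654, 0.0434, 0.2202]
orientation: [0.753, 0.658, 0.0, 0.0]
wrist_force: [-0.4, 1.2, 0.5]
opening: 0.0006
gripper_force: 0.5
time: 61.7
tcp_pos: [0.5654, 0.0429, 0.2172]
orientation: [0.753, 0.658, -0.0, 0.0]
wrist_force: [-0.1, -0.6, 3.6]
opening: 0.0003
gripper_force: 1.8
```

```bash
python3 -m crank '[0,0,-0.001,0,0,0,0,0,-0.002,0,0,0,0,0,-0.002,0,0,0]'; python3 -m crank '[0,0,-0.001,0,0,0,0,0,-0.002,0,0,0,0,0,-0.002,0,0,0]'
```

```text
time: 62.08
tcp_pos: [0.5654, 0.0429, 0.2171]
orientation: [0.753, 0.658, 0.001, 0.001]
wrist_force: [-2.8, 0.4, 11.9]
opening: 0.0006
gripper_force: 5.9
time: 62.45
tcp_pos: [0.5655, 0.0429, 0.217]
orientation: [0.753, 0.658, 0.001, 0.002]
wrist_force: [-4.4, -0.2, 20.2]
opening: 0.0008
gripper_force: 9.8
```

Fully seated (rigid stop at 0.217 m). Retreat and check the hood and the drift.

```bash
python3 -m crank '[0,0,0.05,0,0,0,0,0,0.1,0,0,0,0,-0.05,0.15,0,0,0,0,-0.12,0.15,0,0,0,0,-0.12,0.15,0,0,0,0,-0.12,0.15,0,0,0]'
python3 - <<'E'
from h import *
np.set_printoptions(precision=3,suppress=True)
s=viewer.camera("side"); 
im=s["img"][100:360,230:490,::-1]; cv2.imwrite("pics/s14.png",cv2.resize(im,(780,780)[:2],interpolation=cv2.INTER_CUBIC)[:600*780//780]) 
o=[.573,.1155,.128]; E=np.array([.587,.215,.128])-.175*np.array([np.sin(.136),np.cos(.136),0])+[0,0,.089]
c=viewer.camera("scene")
for k in(s,c): print([r["point"] for r in spot_point(k,"hood_edge")[:1]],proj(k,E),[(round(r["confidence"],2),at(k,r["point"],.06)) for r in spot_point(k,"drift")[:2]],[at(k,r["point"],0) for r in spot_point(k,"rack")[:1]])
E
```

```text
time: 63.2
tcp_pos: [0.5651, -0.0772, 0.362]
orientation: [0.754, 0.657, -0.0, -0.001]
wrist_force: [0.4, 0.4, -1.0]
opening: 0.0001
gripper_force: 0.0
[[338.5, 168.7]] [338.392 167.054] [] [array([ 0.422, -0.398,  0.   ])]
[[337.2, 187.7]] [342.488 185.698] [(0.5, array([ 0.432, -0.402,  0.06 ]))] [array([ 0.43 , -0.399,  0.   ])]
```

View pics/s14.png

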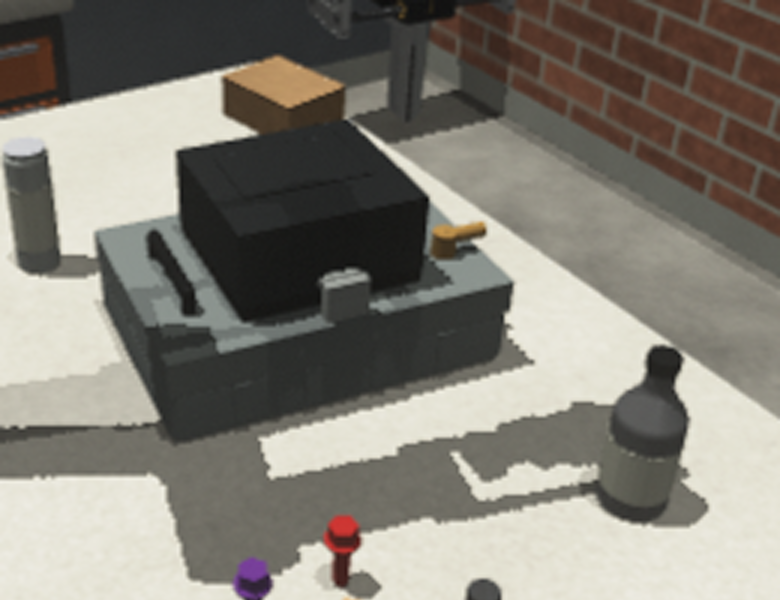

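The hood is shut under the catch, and the drift stands in the block. Handing in.

```bash
python3 -c "
from workcell import ticket; print(ticket.sign_off())"
```

```text
the job is handed in; nothing more can be done
None
```

Job handed in at about 63 s: the flange is on the port with all four bolts home, the drift is back in the block and the hood is shut on its catch; no verdict came back.

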